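Mesh the hand-turning handle on a valve's gear operator and wind it shut

TASK

Fit the loose wing handle onto the leaning drive of the valve's gear operator: set it on the centre pin, feel round until its jaws drop between the jaws of the drive, and push it fully home. Then turn it clockwise (seen from the handle's side) until the drive comes up against its stop, and let go, leaving the handle home on the drive; leave the jar, the wrench and the blank flange where they are.

Things in the scene. Friction and masses are not known exactly. Their poses are not given: they have to be found in the camera images.
- handle: Loose wing handle, about 0.35 kg, 86 mm tall, standing on its four jaws. Origin: centre of its underside, in the plane of the jaw tips; z is its axis, up out of the wing. From the bottom: four steel jaws z 0 to 12 mm, a round dark hub 56 mm across z 12 to 46 mm, a black wing z 46 to 86 mm. Jaws: 16 to 28 mm off the axis, 11.4 mm wide, on +x, +y, -x and -y.
- handle_wing (a point): Middle of the handle's flat wing, 66 mm above the handle's origin. The wing is 64 mm long along x, 14 mm thick along y and 40 mm tall: grip it across its thickness.
- handle_bore (a point): Mouth of the handle's blind centre bore, 12 mm above its origin, on the axis. The bore is 21 mm across, 29 mm deep and open below.
- gearhead: Grey gear operator, fixed on the valve. Origin: centre of the drive's flat face, 150 mm above the table; z is the drive's axis, up and out, 30 degrees from vertical, leaning to the robot's left or left and near; x and y are parallel to the sides of its square 110 mm housing. The fixed guard ring round the face is 70 mm across inside, 82 outside, its rim 10 mm above the face.
- drive_pin (a point): Tip of the drive's centre pin, 40 mm above the gearhead's origin along its z. The pin is 18 mm across and tapers over its last 7 mm. Round its foot the drive has four jaws like the handle's (12 mm tall, 16 to 28 mm off the axis, 11.4 mm wide, 90 degrees apart). Jaws on jaws, the handle's origin stays 12 mm above the face; meshed and home it is at the face.
- drive_face (a point): Same point and axes as the gearhead. The drive's jaw angle is not given and must be felt. At the start the handle drops in, with about 6 degrees of play either way, when its wing (x) lies a certain 20 to 69 degrees anticlockwise, seen looking down onto the face, of the gearhead's x or y (either sense).
- guard_rim (a point): Centre of the guard ring's rim, 10 mm above the gearhead's origin. The drive turns stiffly (0.3 N m) about the gearhead's z, through part of a turn, with a firm stop at the clockwise end (looking down onto the face). At that stop, with the play taken up clockwise, the wing is square to the housing: parallel to the gearhead's x or y.
- valve: Valve and stand that carry the gearhead, fixed. Origin on the table; the gearhead's origin is 20 mm towards its -x and 150 mm up. Base plate 170 by 150 mm; two pipe flanges 98 mm across reach 99 mm to either side along y and 111 mm high.
- grease_jar: Bystander: jar, 60 mm across and 75 mm tall; origin at the centre of its underside.
- wrench: Bystander: steel wrench lying on the table; origin about at its middle, x along it.
- blank_flange: Bystander: grey round blank flange, 90 mm across and 22 mm tall; origin at the centre of its underside.
Mind the look-alikes: they are no part of the job. There is more than one size of the valve; the one meant has the size given above.

How it is judged:
On the way, in this order (a step that is already met when the one before it is completed fails the run):
1. the handle is meshed and fully home on the drive (z of handle in the frame of gearhead below 0.004 m and distance between handle and gearhead below 0.006 m and angle between the z axis of handle and the z axis of gearhead, either way round below 0.08 rad), for 0.2 s.
2. still home, the handle has been turned clockwise to the stop (z of handle in the frame of gearhead below 0.004 m and distance between handle and gearhead below 0.006 m and (angle between the x axis of handle and the x axis of gearhead, either way round below 0.12 rad or angle between the x axis of handle and the y axis of gearhead, either way round below 0.12 rad)), for 0.2 s.
At the end, for the whole second after the job is handed in: The handle is on the drive, its origin within 6 mm of the centre of the drive's face and at most 4 mm above it, its axis within 0.08 rad of the drive's; its wing is within 0.12 rad of parallel to the gearhead's x or y, which is where the clockwise stop brings it; it is at rest (all of step 2 and angle between the z axis of handle and the z axis of gearhead, either way round below 0.08 rad and linear speed of handle below 0.02 m/s); the robot touches nothing.
It fails at once if the jar is pushed more than 40 mm away or tipped (distance of grease_jar from where it was at the start of the episode above 0.04 m or angle between grease_jar's own z axis and vertical above 0.6 rad).
It fails at once if the wrench is moved more than 40 mm (distance of wrench from where it was at the start of the episode above 0.04 m).
It fails at once if the blank flange is moved more than 40 mm (distance of blank_flange from where it was at the start of the episode above 0.04 m).
It also fails if it takes over 48 s, if anything falls off the work surface, if the arm or the gripper's body presses on something with over 40 N, if the wrist force passes 120 N, or if a joint passes its speed limit or range.

ROBOT

A 6-joint arm with a two-finger parallel gripper is mounted at the origin on the work surface. World frame = base frame: x ahead of the robot, y to its left, z up, the work surface at z = 0. Lengths are in m, angles in rad, forces in N, time in s.
With the tool pointing down it reaches from about 0.375 to 0.825 m from the base axis. Payload 5.5 kg.
Tool frame: the origin (TCP) lies midway between the tips of the shut fingers; the grasp point (between the pads) lies 19 mm behind it; z points along the fingers, y is the line along which they close (so a half turn about z gives the same grasp; the last joint's range is limited). The gripper opens to 85 mm and grips with 20 to 120 N. Pads are 22 mm wide; open, the fingers measure 114 mm over their backs; the gripper's body (76 mm by 85 mm) begins 54 mm behind the grasp point. The pads swing forward as they close: fully open they stand 13 mm farther back than shut.
Start: joints at [1.106, 0.314, -0.047, 1.21, 0, 1.571], TCP at [0.269, 0.536, 0.231] pointing down, gripper open.
Joint ranges: [-2.67, 2.67], [-0.69, 1.73], [-1.03, 1.25], [-2.08, 2.16], [-1.42, 1.45], [-3.14, 3.14]. Speed limits (rad/s): [2.39, 2.39, 3.01, 3.14, 3.14, 3.14].

INTERFACE

Orientations are given as a rotation vector (axis times angle).
In Python, from rig import manip, kinematics, viewer, order, sensors gives the robot as it stands. Calls block until the motion is done:
- manip.reach(position, orientation): joint-space move of the TCP to a pose.
- manip.move_l(position, ori=None, feed=0.15, force_limit=None): straight line of the TCP; ori=None keeps the orientation; feed is the mean speed in m/s. With force_limit (N) it stops when the force on the tool has changed by that much, and returns True; else False.
- manip.goto_joints(angles): joint-space move.
- manip.gripper_open() and manip.grab(newtons=None): open the fingers fully, or close them until they stop; newtons is the grip in N (None keeps the last).
- manip.wait(seconds).
- kinematics.ik(position, orientation): joint angles nearest the present ones, or None.
- viewer.read_camera(name): name is "scene" or "top" or "wrist"; returns a dict with "image" (400x640x3 uint8, red, green, blue), "mtx" (3x3 intrinsics, pixels), "rvec" (rotation vector, rad) and "tvec" (3), from world to camera coordinates, as OpenCV has them; the wrist camera has in their place "hand_eye" (4x4, takes a point from camera to tool coordinates, whose origin is the TCP and whose axes are the flange's). Camera axes: x right, y down, z forward; pixel columns grow to the right and rows downward; lengths in m; the calibration is good to about 2 mm. A picture is of the moment at which its call begins: read the wrist's pose just before it. There is no depth.
A pose or a line that the arm cannot do raises manip.PlanningError and nothing moves.
- order.job_done(): hands the job in; it is judged then, once.
Readings, each from a call of its own:
- sensors.read_time_s(): time.
- sensors.read_qpos(): joint angles.
- sensors.read_joint_vel(): joint speeds.
- sensors.read_joint_torque(): joint torques, N m.
- sensors.read_position(): TCP position.
- sensors.read_tool_rot(): TCP orientation.
- sensors.read_wrist_force(): force on the tool from outside, world axes, zero at the start.
- sensors.read_ft_torque(): the same for the moment, N m.
- sensors.read_width(): finger opening in m.
- sensors.read_gripper_force(): force on a finger pad.
Only numpy, scipy, OpenCV 4.12 (cv2) and the standard library are available. Lean on these libraries where they do the work, as an engineer would, in place of code of your own. Each camera call takes 0.05 s, during which the arm holds its last target. There are 200 camera calls.

## Working session

There is one attempt and no reset: what is moved stays moved. The work goes in short steps, each a Python script; the robot and the scene stay as the last script left them, time stands still between calls to the robot, and variables do not carry over. Pictures are saved under pics/ and viewed, at most 10 in all, crops included, and the job is handed in when it is done.

```bash
mkdir -p pics; ls; python3 - <<'E'
from rig import manip, kinematics, viewer, order, sensors
import cv2,numpy as np
for n in ("scene","top"):
    c=viewer.read_camera(n); cv2.imwrite(f"pics/{n}0.png",c["image"][:,:,::-1])
    R=cv2.Rodrigues(np.array(c["rvec"],float))[0]; print(n,c["mtx"],-R.T@np.array(c["tvec"]).ravel(),R[2])
print(sensors.read_time_s())
print(viewer.read_camera("wrist")["hand_eye"])
E
```

```text
pics
scene [[362.15800463   0.         321.96434079]
 [  0.         362.15800463 197.17505105]
 [  0.           0.           1.        ]] [1.06659103 0.59053581 0.94032597] [-0.44733024 -0.52188661 -0.72631262]
top [[374.06803605   0.         318.48851214]
 [  0.         374.06803605 198.39722145]
 [  0.           0.           1.        ]] [0.35405107 0.01765156 1.38673716] [ 0.16372809 -0.02253656 -0.98624805]
0.1
[[ 2.18407097e-04 -9.49480106e-01 -3.13827150e-01  7.99550385e-02]
 [ 9.99999826e-01  3.56635567e-05  5.88047341e-04  2.68596137e-04]
 [-5.47147059e-04 -3.13827224e-01  9.49479949e-01 -1.42681385e-01]
 [ 0.00000000e+00  0.00000000e+00  0.00000000e+00  1.00000000e+00]]
```

View pics/scene0.png

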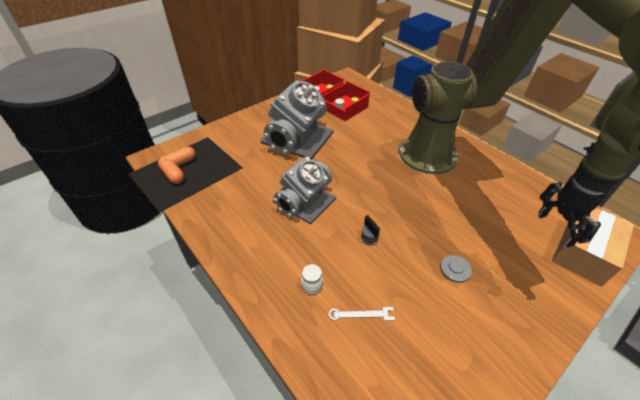

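View pics/top0.png

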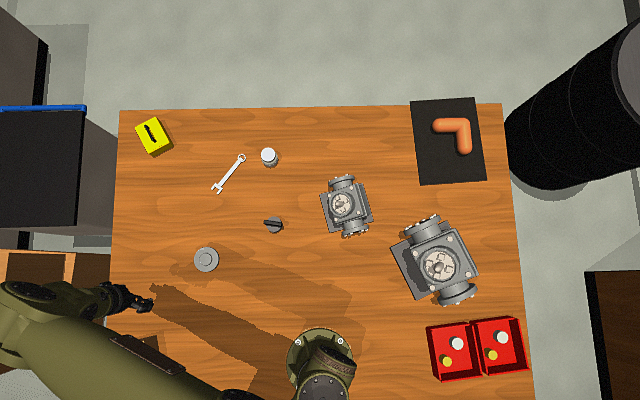

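Scene: the candidates for the valve are the small one, top (345,206) / scene (305,188), and the large one, top (437,262) / scene (298,118). The candidates for the handle are the dark wing, top (273,225) / scene (370,230), and the black bar on the yellow box, top (152,134). The jar is at top (269,157), the wrench at (228,174) and the flange at (206,259). I'll measure the sizes by rays.

```bash
cat > h.py <<'E'
from rig import manip, kinematics, viewer, order, sensors
import cv2,numpy as np
from scipy.spatial.transform import Rotation as Ro
def cam(n):
    if n=="wrist":
        p=np.array(sensors.read_position());r=np.array(sensors.read_tool_rot())
        c=viewer.read_camera(n);T=np.eye(4);T[:3,:3]=Ro.from_rotvec(r).as_matrix();T[:3,3]=p
        M=T@np.array(c["hand_eye"]);c["Rwc"]=M[:3,:3];c["o"]=M[:3,3]
    else:
        c=viewer.read_camera(n);R=cv2.Rodrigues(np.array(c["rvec"],float))[0]
        c["Rwc"]=R.T;c["o"]=-R.T@np.array(c["tvec"],float).ravel()
    return c
def ray(c,uv):
    d=c["Rwc"]@np.linalg.inv(c["mtx"])@np.array([uv[0],uv[1],1.]);return d/np.linalg.norm(d)
def onz(c,uv,z):
    d=ray(c,uv);return c["o"]+d*(z-c["o"][2])/d[2]
def proj(c,P):
    q=c["Rwc"].T@(np.asarray(P,float)-c["o"]);q=np.array(c["mtx"])@q;return q[:2]/q[2]
def cross(L):  # least squares meeting point of rays [(c,uv)]
    A=np.zeros((3,3));b=np.zeros(3)
    for c,uv in L:
        d=ray(c,uv);P=np.eye(3)-np.outer(d,d);A+=P;b+=P@c["o"]
    return np.linalg.solve(A,b)
def rv(x,z):  # tool orientation from x-ish and z axes
    z=np.array(z,float);z/=np.linalg.norm(z);x=np.array(x,float);x-=z*(x@z);x/=np.linalg.norm(x)
    return Ro.from_matrix(np.c_[x,np.cross(z,x),z]).as_rotvec()
E
python3 - <<'E'
from h import *
c=cam("top");s=cam("scene")
print("handle",onz(c,(273,225),.07))
print("small hub",cross([(c,(341,205)),(s,(315,170))]))
print("big hub",cross([(c,(437,262)),(s,(306,95))]))
for n,l in dict(small=[(318,187),(349,181),(374,228)],big=[(390,248),(408,301)]).items(): print(n,[onz(c,q,.01).round(3) for q in l])
for n,p in dict(jar=(269,157),w1=(242,156),w2=(216,190),fl=(206,259)).items(): print(n,onz(c,p,.02).round(3))
im=c["image"]
a=cv2.resize(im[165:255,235:395],(800,450),interpolation=cv2.INTER_CUBIC)
cv2.imwrite("pics/crop.png",a[:,:,::-1])
# IK for viewing
print(sensors.read_time_s(),sensors.read_tool_rot())
E
```

```text
handle [0.4818378  0.15034085 0.07      ]
small hub [ 0.52983385 -0.08044167  0.16013722]
big hub [ 0.33713572 -0.36664927  0.22294141]
small [array([ 0.626, -0.013,  0.01 ]), array([ 0.646, -0.131,  0.01 ]), array([ 0.467, -0.216,  0.01 ])]
big [array([ 0.392, -0.271,  0.01 ]), array([ 0.202, -0.324,  0.01 ])]
jar [0.744 0.168 0.02 ]
w1 [0.75  0.269 0.02 ]
w2 [0.622 0.365 0.02 ]
fl [0.371 0.396 0.02 ]
0.25 [-7.23473726e-01 -3.05699305e+00  1.23137357e-03]
```

View pics/crop.png

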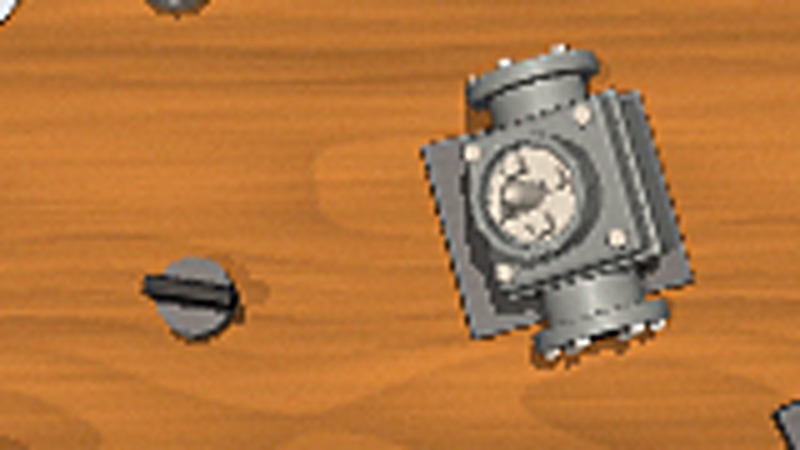

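Small valve: hub at about z 0.16, plate about 0.17 long, so it is the one meant (the big one's hub is at 0.22). Crop: the wing on its round dark hub is at (190,295), the drive with its pin at (525,195), and the light jaws show. Next, close wrist views.

```bash
cat >> h.py <<'E'
a0=np.r_[np.array([-.254,.967])*.5/np.hypot(.254,.967),.866]
def feas(p,z,ang0=None,n=24,ref=(0,0,0)):
    out=[]
    for k in range(n):
        t=2*np.pi*k/n; o=rv(Ro.from_rotvec(np.array(z)*t).apply([1,0.01,0]),z)
        q=kinematics.ik(p,o)
        if q is not None: out.append((k*360//n,np.round(q,2)))
    return out
E
python3 - <<'E'
from h import *
# handle view
for s in (1,-1):
    o=rv(s*np.array([.16,.99,0]),[0,0,-1]); print(s,kinematics.ik([.482,.15,.2],o))
g=np.array([.53,-.08,.15])
for d in (.05,.12): 
    for r in feas(g+a0*d,-a0): print(d,r)
E
```

```text
1 [ 3.01703115e-01  1.51118326e-01 -3.26680942e-01  1.09299706e+00
  4.44089210e-16  2.03273013e+00]
-1 [ 0.30170312  0.15111833 -0.32668094  1.09299706  0.         -1.10886253]
0.05 (0, array([ 0.21,  0.16, -0.44,  0.95, -0.52, -2.98]))
0.05 (15, array([ 0.21,  0.16, -0.44,  0.95, -0.52, -2.72]))
0.05 (30, array([ 0.21,  0.16, -0.44,  0.95, -0.52, -2.45]))
0.05 (45, array([ 0.21,  0.16, -0.44,  0.95, -0.52, -2.19]))
0.05 (60, array([ 0.21,  0.16, -0.44,  0.95, -0.52, -1.93]))
0.05 (75, array([ 0.21,  0.16, -0.44,  0.95, -0.52, -1.67]))
0.05 (90, array([ 0.21,  0.16, -0.44,  0.95, -0.52, -1.41]))
0.05 (105, array([ 0.21,  0.16, -0.44,  0.95, -0.52, -1.14]))
0.05 (120, array([ 0.21,  0.16, -0.44,  0.95, -0.52, -0.88]))
0.05 (135, array([ 0.21,  0.16, -0.44,  0.95, -0.52, -0.62]))
0.05 (150, array([ 0.21,  0.16, -0.44,  0.95, -0.52, -0.36]))
0.05 (165, array([ 0.21,  0.16, -0.44,  0.95, -0.52, -0.1 ]))
0.05 (180, array([ 0.21,  0.16, -0.44,  0.95, -0.52,  0.16]))
0.05 (195, array([ 0.21,  0.16, -0.44,  0.95, -0.52,  0.43]))
0.05 (210, array([ 0.21,  0.16, -0.44,  0.95, -0.52,  0.69]))

[... 1337 characters left out ...]
3, -0.52,  0.25]))
0.12 (195, array([ 0.28,  0.13, -0.33,  1.13, -0.52,  0.51]))
0.12 (210, array([ 0.28,  0.13, -0.33,  1.13, -0.52,  0.77]))
0.12 (225, array([ 0.28,  0.13, -0.33,  1.13, -0.52,  1.03]))
0.12 (240, array([ 0.28,  0.13, -0.33,  1.13, -0.52,  1.29]))
0.12 (255, array([ 0.28,  0.13, -0.33,  1.13, -0.52,  1.56]))
0.12 (270, array([ 0.28,  0.13, -0.33,  1.13, -0.52,  1.82]))
0.12 (285, array([ 0.28,  0.13, -0.33,  1.13, -0.52,  2.08]))
0.12 (300, array([ 0.28,  0.13, -0.33,  1.13, -0.52,  2.34]))
0.12 (315, array([ 0.28,  0.13, -0.33,  1.13, -0.52,  2.6 ]))
0.12 (330, array([ 0.28,  0.13, -0.33,  1.13, -0.52,  2.86]))
0.12 (345, array([ 0.28,  0.13, -0.33,  1.13, -0.52,  3.13]))
```

```bash
python3 - <<'E'
from h import *
import pickle
g=np.array([.53,-.08,.15]); S={}
def shot(n):
    manip.wait(.2); c=cam("wrist"); S[n]=c; cv2.imwrite(f"pics/{n}.png",c["image"][:,:,::-1])
manip.reach([.482,.15,.2],rv([.16,.99,0],[0,0,-1])); shot("hv")
for n,k in (("v1",255),("v2",165)):
    manip.reach(g+a0*.13,rv(Ro.from_rotvec(-a0/np.linalg.norm(a0)*np.radians(k)).apply([1,0.01,0]),-a0)); shot(n)
pickle.dump(S,open("S.pkl","wb")); print(sensors.read_time_s(),S["v1"]["mtx"])
cv2.imwrite("pics/v12.png",cv2.resize(np.vstack([S["v1"]["image"][:,80:560],S["v2"]["image"][:,80:560]])[:,:,::-1],(480,800))[:600] if 0 else S["v1"]["image"][:,:,::-1])
E
```

```text
4.75 [[330.90517195   0.         319.32850176]
 [  0.         330.90517195 202.03019825]
 [  0.           0.           1.        ]]
```

View pics/hv.png

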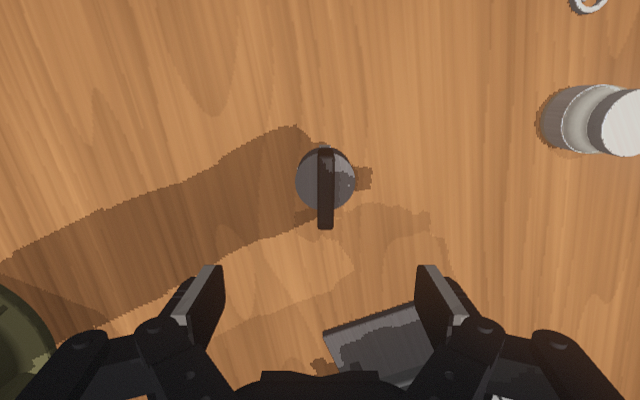

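View pics/v1.png

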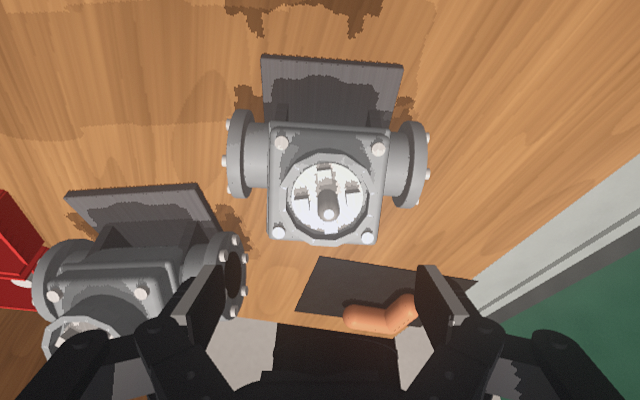

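View pics/v2.png

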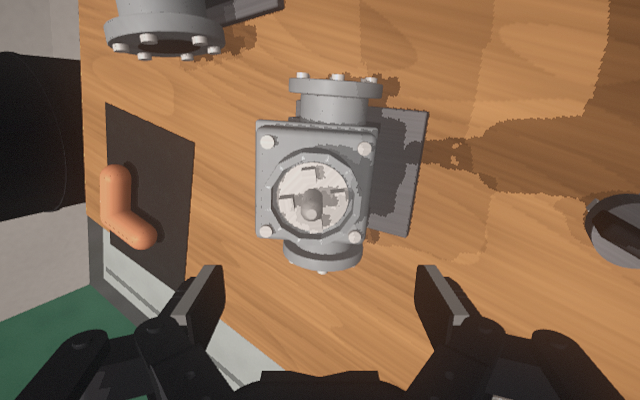

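hv: the wing runs vertically from (326,152) to (326,230) on the hub at (326,180). v1: bolts at (281,143), (378,149), (279,232), (367,237), pin tip at (328,212). v2: bolts at (267,142), (364,149), (266,231), (355,237), pin tip at (312,210).

```bash
python3 - <<'E'
from h import *
import pickle
S=pickle.load(open("S.pkl","rb"))
B={"v1":[(281,143),(378,149),(367,237),(279,232)],"v2":[(364,149),(355,237),(266,231),(267,142)]}
ref={}
for v in B:
    hsv=cv2.cvtColor(S[v]["image"],cv2.COLOR_RGB2HSV)
    g=cv2.cvtColor(S[v]["image"],cv2.COLOR_RGB2GRAY).astype(float);ref[v]=[]
    for u,w in B[v]:
        p=g[w-8:w+9,u-8:u+9]; th=(np.median(p)+p.max())/2
        n,l,st,ce=cv2.connectedComponentsWithStats((p>th).astype(np.uint8)); k=1+np.argmax(st[1:,4]); ref[v].append((u-8+ce[k][0],w-8+ce[k][1]))
    print(v,np.round(ref[v],1).tolist())
P=np.array([cross([(S["v1"],a),(S["v2"],b)]) for a,b in zip(ref["v1"],ref["v2"])]); print(P.round(4))
c=P.mean(0); n=np.linalg.svd(P-c)[2][2]; n*=np.sign(n[2])
print("centre",c,"n",n,"tilt",np.degrees(np.arccos(n[2])),"az",np.degrees(np.arctan2(n[1],n[0])), "sides",np.linalg.norm(P-np.roll(P,-1,0),axis=1), "edges az", [(np.degrees(np.arctan2(*(P[(i+1)%4]-P[i])[1::-1]))).round(1) for i in range(4)])
pin=cross([(S["v1"],(328,213)),(S["v2"],(312,211))]);print("pin",pin, "origin by pin",pin-.04*n,"along",(pin-c)@n,"off",(pin-c)-n*((pin-c)@n), "face origin on axis", c+n*(.15-c[2])/n[2])
print("edge dirs",[(P[1]-P[0]).round(3),(P[2]-P[1]).round(3)])
a=cv2.resize(S["v2"]["image"][130:250,255:375],(400,400),interpolation=cv2.INTER_CUBIC)
b=cv2.resize(S["hv"]["image"][130:250,266:386],(400,400),interpolation=cv2.INTER_CUBIC)
cv2.imwrite("pics/z.png",np.hstack([a,b])[:,:,::-1])
E
```

```text
v1 [[280.4, 144.2], [378.1, 152.0], [367.2, 238.0], [278.1, 232.8]]
v2 [[362.6, 149.4], [354.1, 236.9], [265.3, 231.5], [266.7, 141.8]]
[[ 0.4907 -0.0666  0.1167]
 [ 0.5728 -0.0462  0.1183]
 [ 0.5913 -0.1193  0.1572]
 [ 0.5077 -0.1393  0.157 ]]
centre [ 0.54059218 -0.09284148  0.13732411] n [-0.11977756  0.4515823   0.88415313] tilt 27.85251487967199 az 104.85505966056408 sides [0.0846013  0.08479648 0.08595452 0.08476736] edges az [np.float64(14.0), np.float64(-75.8), np.float64(-166.5), np.float64(103.2)]
pin [ 0.5339664  -0.06689151  0.18212236] origin by pin [ 0.5387575  -0.0849548   0.14675623] along 0.052120680033435576 off [-0.00038289  0.0024132  -0.00128442] face origin on axis [ 0.53887496 -0.08636726  0.15      ]
edge dirs [array([0.082, 0.02 , 0.002]), array([ 0.018, -0.073,  0.039])]
```

View pics/z.png

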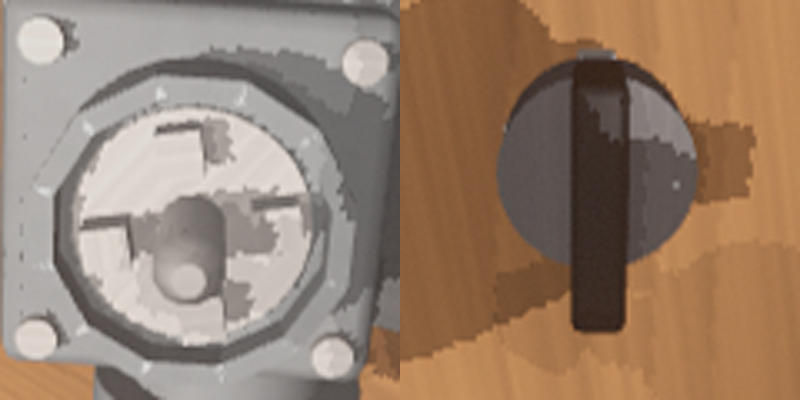

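Zoom: left half, four jaws are turned about 7° ccw in the image against a housing turned about 4° cw, so jaws are about 11° ccw and the mesh is expected near 56° ccw. Pin tip at crop (185,283), i.e. v2 (310.5,215). Right half, the wing's far top edge is at crop (600,330), i.e. hv (326,229), and its axis is vertical.

```bash
cat >> h.py <<'E'
az=np.radians(103.7); A=np.array([.5*np.cos(az),.5*np.sin(az),np.sqrt(.75)]) # drive axis
E_=np.array([np.sin(az),-np.cos(az),0]) # horizontal housing side
def tool_at(deg): # tool orientation with wing 'deg' anticlockwise (looking down on face) of -E_
    return rv(Ro.from_rotvec(A*np.radians(deg)).apply(-E_),-A)
E
python3 - <<'E'
from h import *
import pickle
S=pickle.load(open("S.pkl","rb"))
zt=.15+.04*A[2]
for v,p in (("v1",(328,213)),("v2",(310.5,215))): print(v,"face from pin",onz(S[v],p,zt)-.04*A)
h=S["hv"]; f=onz(h,(326,229.5),.086); n=onz(h,(326.5,155),.086); d=(n-f)/np.linalg.norm(n-f)
print("far",f,"dir",d,"len",np.linalg.norm(n-f),"centre",f+.032*d, "hubc",onz(h,(266+.3*197,130+.3*165),.046))
c=(f+.032*d); 
o=rv(-d,[0,0,-1]); print(kinematics.ik([c[0],c[1],.052],o))
for t in (56,0,-5): print(kinematics.ik(np.array([.5389,-.0864,.15])+A*.05,tool_at(t)))
E
```

```text
v1 face from pin [ 0.53842529 -0.08400503  0.15      ]
v2 face from pin [ 0.54028016 -0.08510319  0.15      ]
far [0.4837181  0.12190825 0.086     ] dir [ 1.57600833e-01  9.87502900e-01 -8.82354025e-16] len 0.06291256075289252 centre [0.48876133 0.15350835 0.086     ] hubc [0.48868795 0.15454578 0.046     ]
[ 0.30432027  0.29763157 -0.51064238  0.76252237  0.         -1.1082154 ]
[ 0.19714765  0.17865374 -0.41583763  0.95208977 -0.52309061 -1.02582898]
[ 0.19714765  0.17865374 -0.41583763  0.95208977 -0.52309061 -0.0484446 ]
[ 0.19714765  0.17865374 -0.41583763  0.95208977 -0.52309061  0.03882187]
```

```bash
cat >> h.py <<'E'
F=np.array([.5391,-.0853,.15]); G=.052
def tcp(h,lat=(0,0)): # TCP when the handle's origin is h above the face
    return F+A*(h+G)+np.array([lat[0]*E_[i]+lat[1]*np.cross(A,E_)[i] for i in range(3)])
def st(tag):
    f=np.array(sensors.read_wrist_force());m=np.array(sensors.read_ft_torque());p=np.array(sensors.read_position())-F
    U=np.cross(A,E_)
    print(tag,"h=%.4f"%(p@A-G),"lat mm",(p@E_*1e3).round(1),(p@U*1e3).round(1),"f A,E,U",np.round([f@A,f@E_,f@U],1),"mA %.2f"%(m@A),"w %.4f"%sensors.read_width(),"t",round(sensors.read_time_s(),2))
E
python3 - <<'E'
from h import *
o=rv([-.158,-.9875,0],[0,0,-1])
manip.reach([.4888,.154,.15],o)
manip.move_l([.4888,.154,G],feed=.12)
manip.grab(60); st("grip")
manip.move_l([.4888,.154,.22],feed=.2); st("lift")
manip.reach(tcp(.07),tool_at(56)); manip.wait(.2); st("above")
c=cam("wrist"); cv2.imwrite("pics/above.png",c["image"][:,:,::-1])
E
```

```text
grip h=-0.0146 lat mm 7.6 260.7 f A,E,U [ 2.  -2.1 -0.1] mA 0.06 w 0.0130 t 7.39
lift h=0.1295 lat mm 6.8 177.3 f A,E,U [-2.8 -0.2  1.6] mA 0.01 w 0.0132 t 8.38
above h=0.0700 lat mm 0.1 0.6 f A,E,U [-3.4 -0.7  3. ] mA -0.04 w 0.0129 t 9.32
```

View pics/above.png

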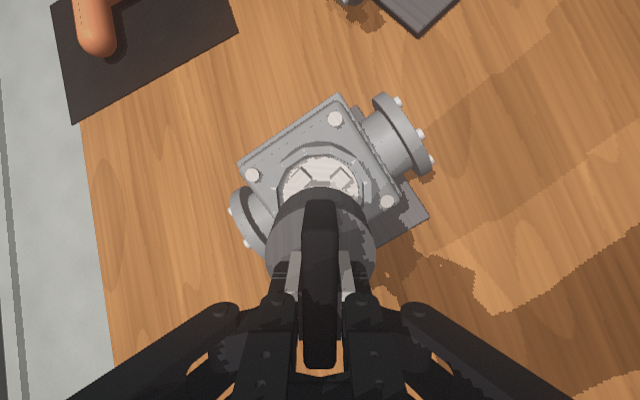

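Held: the wing is at (320,280) and the hub at (320,245). The drive's jaws show as an X, at about 45° to the wing, around (320,180). Now descend with a force limit.

```bash
python3 - <<'E'
from h import *
print(manip.move_l(tcp(.030),feed=.05,force_limit=12)); st("on pin")
print(manip.move_l(tcp(.014),feed=.03,force_limit=15)); st("above jaws")
E
```

```text
False
on pin h=0.0302 lat mm 0.2 -0.1 f A,E,U [-3.3 -0.   2.8] mA -0.04 w 0.0133 t 10.32
False
above jaws h=0.0138 lat mm -0.1 0.4 f A,E,U [-5.2  0.8  4.8] mA 0.05 w 0.0129 t 11.01
```

```bash
python3 - <<'E'
from h import *
for a in (56,61,51,65,47):
    if a!=56: manip.move_l(tcp(.014),tool_at(a),feed=.03)
    r=manip.move_l(tcp(-.001),feed=.02,force_limit=22); st(f"{a} {r}")
    if (np.array(sensors.read_position())-F)@A-G<.005: break
E
```

```text
56 True h=0.0001 lat mm 0.3 0.5 f A,E,U [ 5.4 -0.3 -0.5] mA -0.08 w 0.0134 t 11.72
```

```bash
python3 - <<'E'
from h import *
manip.move_l(tcp(-.002),feed=.01,force_limit=25); manip.wait(.3); manip.grab(100); st("home")
for a in (40,25,12,4,0,-3,-5):
    manip.move_l(tcp(-.001),tool_at(a),feed=.01); manip.wait(.1); st(a)
    m=np.array(sensors.read_ft_torque())@A
    if a<5 and abs(m)>1.0: break
c=cam("wrist"); cv2.imwrite("pics/turned.png",c["image"][:,:,::-1])
E
```

```text
home h=0.0002 lat mm 0.5 0.2 f A,E,U [22.6 -5.4  7.1] mA -0.13 w 0.0126 t 12.68
40 h=0.0002 lat mm 0.8 0.5 f A,E,U [11.3 -1.5  6.3] mA -0.01 w 0.0124 t 13.21
25 h=0.0003 lat mm 0.8 0.2 f A,E,U [11.5 -0.9  5.6] mA -0.02 w 0.0127 t 13.72
12 h=0.0003 lat mm 0.9 -0.1 f A,E,U [11.4 -1.2  5. ] mA -0.01 w 0.0124 t 14.19
4 h=0.0003 lat mm 0.9 -0.2 f A,E,U [11.6 -0.5  4.6] mA 0.07 w 0.0130 t 14.58
0 h=0.0003 lat mm 0.9 -0.3 f A,E,U [10.  -0.6  4.1] mA 0.07 w 0.0125 t 14.93
-3 h=0.0003 lat mm 1.0 -0.3 f A,E,U [11.3  0.7  4.2] mA 0.37 w 0.0128 t 15.28
-5 h=0.0003 lat mm 1.0 -0.3 f A,E,U [10.8 -0.4  4. ] mA 1.08 w 0.0128 t 15.63
```

View pics/turned.png

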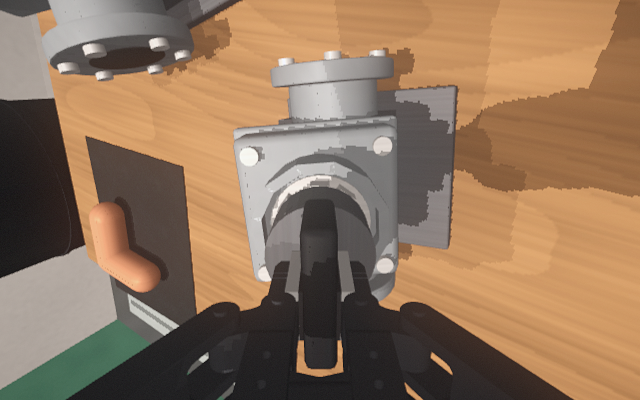

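The wing (320,280) stands square to the housing (bolts at (249,157), (383,145)). The torque rises to 1.1 N m at −5°, well above the drive's 0.3, so this is the stop. Release, retreat and check.

```bash
python3 - <<'E'
from h import *
manip.move_l(tcp(0),tool_at(-3.5),feed=.01); manip.wait(.3); st("relax")
manip.gripper_open(); manip.wait(.2)
manip.move_l(tcp(.11),feed=.1); manip.wait(.2); st("off")
c=cam("wrist"); im=c["image"]; print("proj face,wing top ends @0deg:",proj(c,F),[proj(c,F+A*.086+s*.032*E_) for s in (1,-1)],"hub top ctr",proj(c,F+A*.046))
u,v=map(int,proj(c,F+A*.06)); a=cv2.resize(im[max(0,v-75):v+75,u-100:u+100],(800,600),interpolation=cv2.INTER_CUBIC); print(u-100,max(0,v-75))
cv2.imwrite("pics/end.png",a[:,:,::-1])
E
```

```text
relax h=0.0004 lat mm 0.7 -0.3 f A,E,U [3.6 4.3 2.2] mA 0.62 w 0.0126 t 16.23
off h=0.1095 lat mm -0.3 0.0 f A,E,U [ 0.   0.4 -0.4] mA -0.02 w 0.0853 t 18.58
proj face,wing top ends @0deg: [319.46228222 181.72990764] [array([322.16166353, 253.92902867]), array([316.58118279, 168.30251617])] hub top ctr [319.47574564 196.08650883]
219 126
```

View pics/end.png

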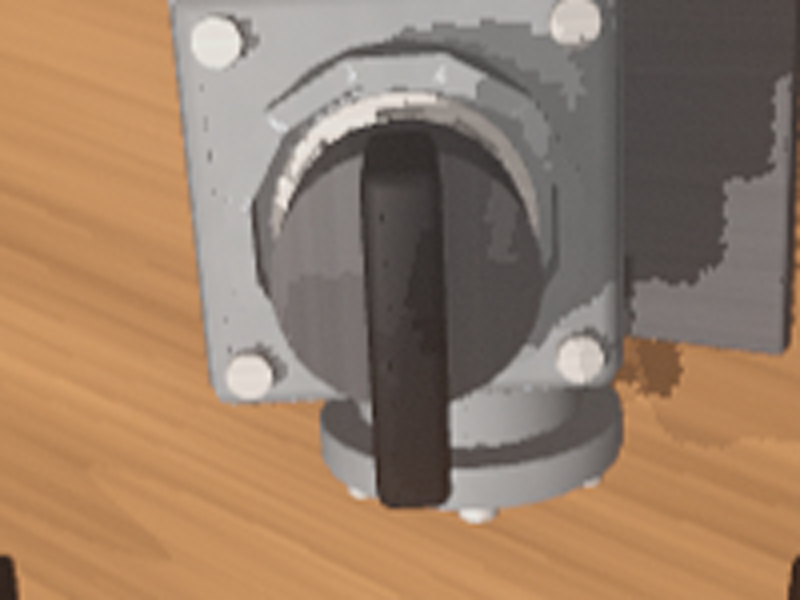

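The wing's ends are at crop (402,180) and (414,505), against (390,169) and (413,512) predicted for home and square. That is home, within about 2° of square, and nothing touches it.

```bash
python3 -c "
from rig import order
print(order.job_done())"
```

```text
the job is handed in; nothing more can be done
None
```

I fitted the handle fully home on the drive, turned it clockwise to the stop, let go and handed the job in at about 19 s; the last picture shows it home and within about 2° of square, though the hand-in gave no verdict.

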